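# Rock a stuck sample cell out of its holder and stand it on the filter pad

## Task

The capped sample cell is wedged tight between the spring cheeks of the aluminium holder block. Rock it from side to side to work it free, since a straight pull only lifts the whole block, which must stay standing on the bench where it is; then set the cell down upright, without dropping it, in the middle of the round filter pad and let go. Leave the weighing bottle, the small beaker and the cuvette box where they are.

Things in the scene. Friction and masses are not known exactly. Their poses are not given: they have to be found in the camera images.
- holder_mouth (a point): Centre of the mouth of the well in the top face of the loose aluminium holder block, 50 mm above the bench. Block: 100 mm along its x, 90 mm along its y, 50 mm high, 1.15 kg. Axes are the block's, z up. The well is 37 mm along x, 26.5 mm along y, 28 mm deep.
- cheek_mid (a point): Point midway between the two spring cheeks (level steel bars along y, 10 mm below the mouth) that pinch the cell's two x faces: the pivot to rock about, axes as for the mouth. Rock about the y axis (cap swinging to +x and -x), at most 0.15 rad either way from upright. With no rocking it takes about 16 to 21 N upward to slide the cell, more than the block's weight.
- holder: The holder block, origin at the centre of its underside, axes as for the mouth. Raising the cell about 2.5 mm in each swing from 0.15 rad one side to 0.15 rad the other walks it out with little pull; steeper raising lifts the block. The cell is free of the cheeks once raised about 18 mm, and out of the well at 28 mm.
- cell_center (a point): Centre (half-way up) of the loose upright sample cell: 30 mm along its x, 24 mm along its y, 85 mm high, 0.06 to 0.13 kg, clear body, black ribbed cap (top 30 mm). Axes start parallel to the block's, z to the cap. At the start its centre is 14.5 mm and its top 57 mm above the well's mouth. Grip hard (about 45 N) across the 30 mm x faces.
- cell_foot (a point): Centre of the cell's underside, 42.5 mm below its centre.
- pad_top (a point): Centre of the top face of the round beige filter pad, 68 mm in diameter, 7 mm thick, lying fixed on the bench.
- cell: The sample cell; origin at its foot, axes as for its centre.
- pad: The filter pad; origin at the centre of its underside.
- weigh_bottle: Bystander: small glass weighing bottle with a knobbed lid, 31 mm wide, 56 mm high; origin at its underside.
- small_beaker: Bystander: small glass beaker, 46 x 52 mm, 58 mm high; origin at its underside.
- cuvette_box: Bystander: flat clear cuvette box, 38 x 70 x 24 mm; origin at its underside.
Things that resemble listed ones, but are neither listed nor needed, are in the scene too. What is shaped like the holder but red or turquoise is not meant.

How it is judged:
By the outcome, as a careful person would: the job done as asked, in the order asked, and still so for the second after the job is handed in, with the robot touching nothing.
It also fails if it takes over 64 s, if anything falls off the work surface, if the arm or the gripper's body presses on something with over 40 N, if the wrist force passes 120 N, or if a joint passes its speed limit or range.

## Robot

A 6-joint arm with a two-finger parallel gripper is mounted at the origin on the work surface; the furniture and walls round the work are solid. World frame = base frame: x ahead of the robot, y to its left, z up, the work surface at z = 0. Lengths are in m, angles in rad, forces in N, time in s.
With the tool pointing down it reaches from about 0.225 to 0.875 m from the base axis. Payload 3.4 kg.
Tool frame: the origin (TCP) lies between the finger pads; the fingertips stand 11 mm ahead of it and the grasp point (between the pads) lies 8 mm behind it; z points along the fingers, y is the line along which they close (so a half turn about z gives the same grasp; the last joint's range is limited). The gripper opens to 85 mm and grips with 20 to 120 N. Pads are 22 mm wide; open, the fingers measure 114 mm over their backs; the gripper's body (76 mm by 85 mm) begins 54 mm behind the grasp point. The pads swing forward as they close: fully open they stand 13 mm farther back than shut.
Start: joints at [1.039, 0.276, 1.505, -0, 1.361, -0.121], TCP at [0.23, 0.527, 0.242] pointing down, gripper open.
Joint ranges: [-2.89, 2.89], [-0.75, 2.08], [0.22, 2.7], [-1.18, 4.32], [0.11, 2.71], [-2.7, 2.7]. Speed limits (rad/s): [2.57, 2.57, 3.14, 3.14, 3.14, 3.14].

## Interface

Orientations are given as a unit quaternion [w, x, y, z].
In Python, from rig import manip, imaging gives the robot as it stands. The module is installed in compiled form; this text tells all that it offers.
- The arm moves only by the tool jog_arm, never from a script. Its argument "deltas" is one flat list of numbers, 7 for each row, row after row: the turn, a rotation vector about the world's x, y, z in degrees, then the shift along the world's x, y, z in mm, then the opening, from 0 (shut) to 1 (fully open). In form: [ax, ay, az, tx, ty, tz, gripper, ax, ay, az, tx, ty, tz, gripper, ...]. A call has 1 to 20 rows; each row is the pose to reach, as a shift and turn from the pose commanded when the call began; what a row does not reach only later rows make up. A row lasts 1/10 s, in which the tool goes at most 50 mm and 8.59 degrees, less where a joint would pass 70% of its speed; a pose out of reach is approached as far as the arm can. A call with a gripper value outside its range is refused whole. The fingers move at their own pace and stop on an object; "grip_force" is the grip in N (left out, the last holds). Time passes only in rows, so rows that repeat a pose let the fingers close. It gives the time, the measured TCP pose, the force, the opening and the grip force at its end, in the units of the state.
- manip.get_state(): the state, without advancing time (a new reading comes with each control period).
- imaging.get_image(name): name is "scene" or "top"; returns the picture (420x560x3 uint8, blue, green, red); there is no depth.
- imaging.calibration(name): a dict with "mtx" (3x3 intrinsics, pixels), "cam_to_world" (4x4, takes a point from camera to world coordinates). Camera axes: x right, y down, z forward; pixel columns grow to the right and rows downward; lengths in m; the calibration is good to about 2 mm. A picture is of the moment at which its call begins. calibration takes no time and is no camera call.
- manip.sign_off(): hands the job in; it is judged then, once.
The state is a dict: "clock": time; "qpos": joint angles; "qd": joint speeds; "effort": joint torques, N m; "position": TCP position; "ee_rot": TCP orientation; "contact_force": force on the tool from outside, world axes, zero at the start; "moment": the same for the moment, N m; "width": finger opening in m; "gripper_force": force on a finger pad.
Only numpy, scipy, OpenCV 4.12 (cv2) and the standard library are available. Lean on these libraries where they do the work, as an engineer would, in place of code of your own. Each camera call takes 0.05 s, during which the arm holds its last target. There are 200 camera calls.

## Working session

There is one attempt and no reset: what is moved stays moved. The work goes in short steps, Python scripts to look and compute and a tool call to move; the robot and the scene stay as the last step left them, time stands still between calls to the robot, and variables do not carry over. Pictures are saved under pics/ and viewed, at most 10 in all, crops included, and the job is handed in when it is done.

Besides the shell and the picture viewer there is one more tool, called after ">>>" as name(argument=value, ...), one argument or row to a line, values as JSON. jog_arm: Moves the arm, as the interface text tells. Its arguments: {"type":"object","properties":{"deltas":{"type":"array"},"grip_force":{"type":"number"}},"required":["deltas"]}

```bash
mkdir -p pics; python3 - <<'E'
from rig import manip, imaging
import cv2,numpy as np
for n in("scene","top"):
    im=imaging.get_image(n);cv2.imwrite(f"pics/{n}0.png",im)
    c=imaging.calibration(n);print(n,np.round(c["mtx"],1).tolist(),np.round(c["cam_to_world"],4).tolist())
s=manip.get_state();print({k:np.round(v,3).tolist() for k,v in s.items()})
E
```

```text
scene [[458.5, 0.0, 277.4], [0.0, 458.5, 205.1], [0.0, 0.0, 1.0]] [[-0.4127, 0.6676, -0.6197, 1.0611], [0.9107, 0.2876, -0.2966, 0.2699], [-0.0198, -0.6867, -0.7266, 0.7578], [0.0, 0.0, 0.0, 1.0]]
top [[406.2, 0.0, 285.9], [0.0, 406.2, 213.2], [0.0, 0.0, 1.0]] [[0.0078, -0.9821, 0.1884, 0.3424], [-0.9995, -0.0132, -0.0275, 0.0186], [0.0295, -0.1881, -0.9817, 1.0141], [0.0, 0.0, 0.0, 1.0]]
{'clock': 0.1, 'qpos': [1.039, 0.277, 1.506, -0.0, 1.361, -0.121], 'qd': [0.002, 0.0, -0.002, -0.001, 0.002, 0.001], 'effort': [0.0, -41.77, -24.641, -0.0, 0.006, 0.0], 'position': [0.229, 0.527, 0.242], 'ee_rot': [-0.0, 0.204, 0.979, -0.001], 'contact_force': [0.809, -0.689, 0.339], 'moment': [-0.013, 0.028, 0.019], 'gripper_force': 0.0, 'width': 0.085}
```

View pics/scene0.png

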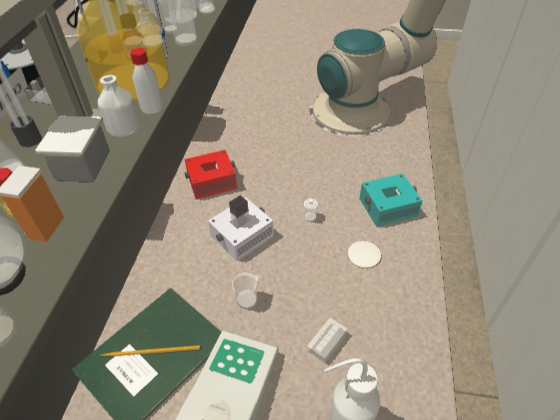

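View pics/top0.png

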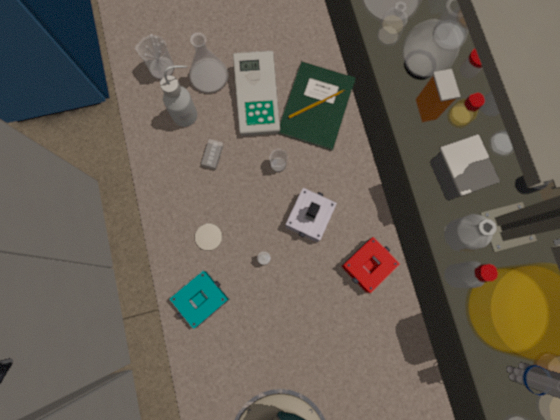

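The scene view shows the grey holder with the black-capped cell at (240,225) and the pad at (365,254). The top view shows the holder at (311,214) and the pad at (208,236). Next I'll measure them on planes at their known heights.

```bash
cat > h.py <<'E'
from rig import manip, imaging
import cv2,numpy as np
def ray(n,uv,z):
    c=imaging.calibration(n);T=c["cam_to_world"];uv=np.atleast_2d(uv).astype(float)
    d=np.c_[uv,np.ones(len(uv))]@np.linalg.inv(c["mtx"]).T@T[:3,:3].T
    o=T[:3,3];return o+d*((z-o[2])/d[:,2])[:,None]
def proj(n,P):
    c=imaging.calibration(n);T=np.linalg.inv(c["cam_to_world"]);P=np.atleast_2d(P)
    q=(P@T[:3,:3].T+T[:3,3])@c["mtx"].T;return q[:,:2]/q[:,2:]
def big(mask,roi):
    m=np.zeros_like(mask);x0,y0,x1,y1=roi;m[y0:y1,x0:x1]=mask[y0:y1,x0:x1]
    cs,_=cv2.findContours(m,cv2.RETR_EXTERNAL,cv2.CHAIN_APPROX_NONE);return max(cs,key=cv2.contourArea)
def rect(n,c,z):
    w=ray(n,c[:,0,:],z)[:,:2]
    r=cv2.minAreaRect((w*1000).astype(np.float32));return np.round(r[0],1),np.round(r[1],1),round(r[2],1)
E
python3 - <<'E'
from h import *
roi={"scene":((195,185,290,265),(335,230,395,275)),"top":((280,180,345,250),(190,218,228,256))}
out=[]
for n in("top","scene"):
    im=cv2.imread(f"pics/{n}0.png");hsv=cv2.cvtColor(im,cv2.COLOR_BGR2HSV)
    b=im[...,0].astype(int);g=im[...,1].astype(int);r=im[...,2].astype(int)
    al=((b>=r)&(b>150)).astype(np.uint8)*255
    pad=((r>205)&(g>195)&(b>165)).astype(np.uint8)*255
    cap=(im.max(2)<60).astype(np.uint8)*255
    a,p,c=big(al,roi[n][0]),big(pad,roi[n][1]),big(cap,roi[n][0])
    print(n,"block",rect(n,a,.05),cv2.contourArea(a),"pad",rect(n,p,.007),"cap",rect(n,c,.107))
    cv2.drawContours(im,[a,p,c],-1,(0,0,255),1)
    x0,y0=(195,180) if n=="scene" else (185,175)
    w=200 if n=="scene" else 170
    out.append(cv2.resize(im[y0:y0+100,x0:x0+w],(800,int(800*100/w)),interpolation=cv2.INTER_CUBIC)[:400])
    out[-1]=cv2.resize(out[-1],(600,300))
cv2.imwrite("pics/z1.png",np.vstack(out))
E
```

```text
Traceback (most recent call last):
  File "h.py", line 12, in big
    cs,_=cv2.findContours(m,cv2.RETR_EXTERNAL,cv2.CHAIN_APPROX_NONE);return max(cs,key=cv2.contourArea)
                                                                            ~~~^^^^^^^^^^^^^^^^^^^^^^^^
ValueError: max() iterable argument is empty
```

```bash
python3 - <<'E'
import cv2
s=cv2.imread("pics/scene0.png");t=cv2.imread("pics/top0.png")
print("pad",t[236,208],s[254,365],"bench",t[250,230],s[280,340],"block",t[220,300],s[235,240],s[225,222],"cap",t[210,313],s[205,239])
a=cv2.resize(t[180:250,280:350],(400,400),interpolation=cv2.INTER_CUBIC)
b=cv2.resize(s[185:265,200:280],(400,400),interpolation=cv2.INTER_CUBIC)
cv2.imwrite("pics/z1.png",cv2.hconcat([a,b]))
E
```

```text
pad [153 166 179] [220 236 243] bench [100 111 126] [153 173 192] block [101  97 102] [229 229 235] [230 231 237] cap [42 39 43] [62 65 74]
```

View pics/z1.png

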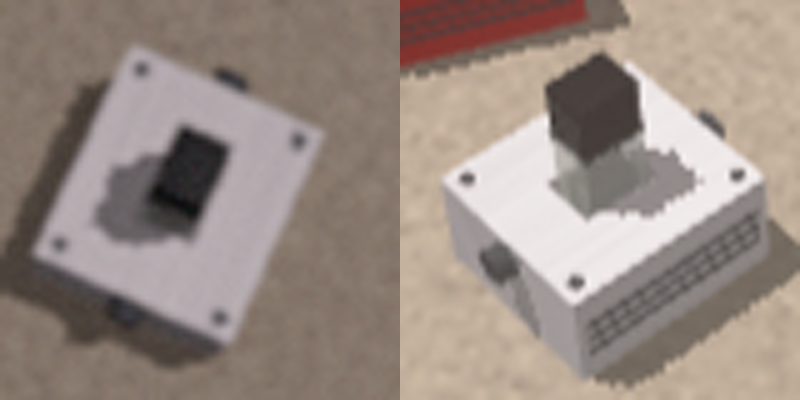

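The left half (top view) shows the block's top-face corners at about (133,45), (325,130), (230,346) and (35,253). In the right half (scene view) they are at about (440,180), (625,62), (766,185) and (580,302). The cap is clear in both views, and the cheek screws sit on the ends of the long axis.

```bash
python3 - <<'E'
from h import *
k={"top":np.array([(133,45),(325,130),(230,346),(35,253)])*70/400+[280,180],
 "scene":np.array([(40,180),(225,62),(366,185),(180,302)])/5+[200,185]}
for n in k:
    w=ray(n,k[n]-.4,.05)[:,:2]*1000
    print(n,"c",w.mean(0).round(1),"sides",np.linalg.norm(w-np.roll(w,-1,0),axis=1).round(1),"ang",[round(np.degrees(np.arctan2(*(d[::-1])))) for d in np.roll(w,-1,0)-w])
    im=cv2.imread(f"pics/{n}0.png")
    roi=(280,180,345,250) if n=="top" else (230,190,260,225)
    c=big((im.max(2)<(60 if n=="top" else 95)).astype(np.uint8)*255,(300,198,324,222) if n=="top" else (225,190,255,222))
    print("cap",rect(n,c,.107),c[:,0].min(0),c[:,0].max(0))
    x0,y0,x1,y1=(190,218,228,256) if n=="top" else (335,230,395,275)
    g=im[...,0]; p=big((g>(128 if n=="top" else 192)).astype(np.uint8)*255,(x0,y0,x1,y1));print("pad",rect(n,p,.007))
for n,z,top,sc in(("bottle",.056,(264,257),(311,202)),("beaker",.058,(277,155),(245,278))):
    print(n,ray("top",top,z).round(3),ray("scene",sc,z).round(3))
E
```

```text
top c [528.1 -69.9] sides [ 89.7 102.   90.6  99.8] ang [-114, 156, 65, -24]
cap (array([523.4, -66.8]), array([20.3, 33.5]), 63.9) [306 203] [318 218]
pad (array([475. , 184.1]), array([64.3, 64.1]), 46.7)
scene c [527.7 -71.5] sides [99.2 94.7 94.3 89.9] ang [157, 65, -26, -112]
cap (array([538.1, -64.4]), array([43.6, 38.4]), 62.9) [229 196] [247 217]
pad (array([475.2, 182. ]), array([61.2, 65.3]), 23.5)
bottle [[0.421 0.042 0.056]] [[0.426 0.045 0.056]]
beaker [[0.672 0.015 0.058]] [[0.655 0.006 0.058]]
```

Both views agree: the holder centre is at about (528,-70.5) mm with its x axis at about -24.5° (sides 100 x 90), and the pad is at (475,183). I'll move above the cell with the closing line along block x, which is a -91° turn.

>>> jog_arm(
  deltas=[0,0,-45,150,-300,-30,1,0,0,-45,150,-300,-30,1,0,0,-45,150,-300,-30,1,0,0,-45,150,-300,-30,1,0,0,-45,150,-300,-30,1,0,0,-45,150,-300,-30,1,0,0,-45,150,-300,-30,1,0,0,-91,298,-597.5,-60,1,0,0,-91,298,-597.5,-60,1,0,0,-91,298,-597.5,-60,1,0,0,-91,298,-597.5,-60,1,0,0,-91,298,-597.5,-60,1,0,0,-91,298,-597.5,-60,1,0,0,-91,298,-597.5,-60,1,0,0,-91,298,-597.5,-60,1,0,0,-91,298,-597.5,-60,1],
)

```text
clock: 1.7
position: [0.5272, -0.0707, 0.1816]
ee_rot: [-0.001, 0.842, 0.54, -0.001]
contact_force: [-0.1, -0.2, -0.2]
width: 0.0854
gripper_force: 0.0
```

>>> jog_arm(
  deltas=[0,0,0,0.8,0.2,-50,1,0,0,0,0.8,0.2,-80,1,0,0,0,0.8,0.2,-104,1,0,0,0,0.8,0.2,-104,0.5,0,0,0,0.8,0.2,-104,0.5,0,0,0,0.8,0.2,-104,0.5,0,0,0,0.8,0.2,-104,0.5,0,0,0,0.8,0.2,-104,0.5,0,0,0,0.8,0.2,-104,0.45],
  grip_force=20,
)

```text
clock: 2.6
position: [0.5288, -0.0702, 0.0791]
ee_rot: [0.001, 0.841, 0.541, 0.001]
contact_force: [-0.4, 0.2, -0.1]
width: 0.0385
gripper_force: 0.0
```

```bash
python3 - <<'E'
from h import *
s=imaging.get_image("scene");t=imaging.get_image("top")
cv2.imwrite("pics/s2.png",s);cv2.imwrite("pics/t2.png",t)
a=cv2.resize(t[180:250,280:350],(400,400),interpolation=cv2.INTER_CUBIC)
b=cv2.resize(s[175:265,195:285],(400,400),interpolation=cv2.INTER_CUBIC)
cv2.imwrite("pics/z2.png",cv2.hconcat([a,b]))
st=manip.get_state();print(st["position"],st["width"],st["contact_force"],st["gripper_force"])
E
```

```text
[ 0.52857776 -0.0702178   0.078712  ] 0.03865911076045476 [ 0.27608888  0.46051962 -0.90497366] 0.0
```

View pics/z2.png

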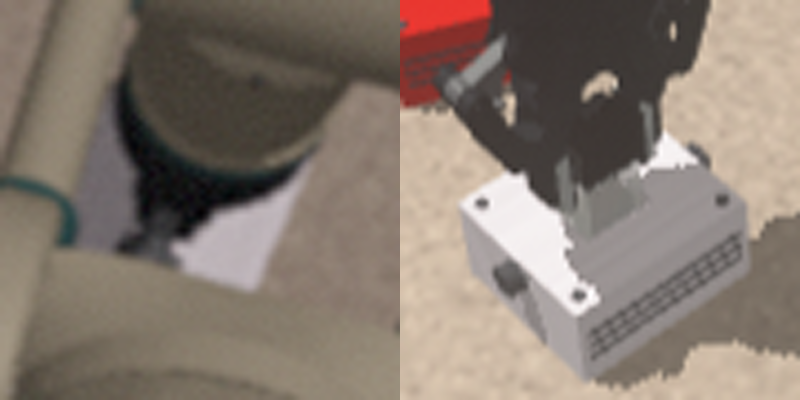

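The scene half shows the fingers straddling the cap, which sits around (600,170), with pads at (567,185) and (648,120). There's no contact at 38.6 mm opening, so the offset is under 4 mm. I'll close in small steps and watch the side force.

>>> jog_arm(
  deltas=[0,0,0,0,0,0,0.42,0,0,0,0,0,0,0.42,0,0,0,0,0,0,0.4,0,0,0,0,0,0,0.4],
)

```text
clock: 3.1
position: [0.5284, -0.0701, 0.0783]
ee_rot: [-0.0, 0.841, 0.541, -0.0]
contact_force: [-0.3, -0.1, -0.1]
width: 0.0347
gripper_force: 0.0
```

>>> jog_arm(
  deltas=[0,0,0,0,0,0,0.38,0,0,0,0,0,0,0.38],
)

```text
clock: 3.3
position: [0.5284, -0.0701, 0.0783]
ee_rot: [0.0, 0.841, 0.541, -0.0]
contact_force: [-0.1, -0.2, 0.0]
width: 0.0325
gripper_force: 0.0
```

>>> jog_arm(
  deltas=[0,0,0,0,0,0,0.36,0,0,0,0,0,0,0.36],
)

```text
clock: 3.5
position: [0.528, -0.0699, 0.0783]
ee_rot: [-0.0, 0.841, 0.541, -0.0]
contact_force: [0.1, -0.0, 1.3]
width: 0.0307
gripper_force: 0.6
```

Centred. Next I'll grip at 45 N and work out the rocking rows about cheek_mid: TCP 38 mm above the pivot, ±8.2°, about 7.7 mm/rad of raise.

>>> jog_arm(
  deltas=[0,0,0,0,0,0,0.2,0,0,0,0,0,0,0.2,0,0,0,0,0,0,0.2,0,0,0,0,0,0,0.2],
  grip_force=45,
)

```text
clock: 3.9
position: [0.528, -0.0699, 0.0784]
ee_rot: [-0.0, 0.841, 0.541, -0.0]
contact_force: [-3.1, 0.7, 3.5]
width: 0.0296
gripper_force: 45.9
```

```bash
python3 - <<'E'
import numpy as np
a=np.radians(-24.5);u=np.array([np.cos(a),np.sin(a)]);v=np.array([-u[1],u[0]])
th=np.interp(np.arange(1,19),[0,3,9,15,18],[0,8.2,-8.2,8.2,0])
for h0 in (38.3,42.7,47.1,51.5,55.9):
    o=[]
    for i,t in enumerate(th):
        r=4.4*(i+1)/18;h=h0+r;s=np.sin(np.radians(t))*h;z=h*np.cos(np.radians(t))-h0
        o+=[f"{x:.4g}" for x in np.round([*(t*v),0,*(s*u),z,.2],1)]
    print(h0,", ".join(o))
E
```

```text
38.3 1.1, 2.5, 0, 1.7, -0.8, 0.2, 0.2, 2.3, 5, 0, 3.4, -1.5, 0.3, 0.2, 3.4, 7.5, 0, 5.1, -2.3, 0.3, 0.2, 2.3, 5, 0, 3.4, -1.6, 0.8, 0.2, 1.1, 2.5, 0, 1.7, -0.8, 1.2, 0.2, 0, 0, 0, 0, -0, 1.5, 0.2, -1.1, -2.5, 0, -1.7, 0.8, 1.7, 0.2, -2.3, -5, 0, -3.5, 1.6, 1.8, 0.2, -3.4, -7.5, 0, -5.3, 2.4, 1.8, 0.2, -2.3, -5, 0, -3.5, 1.6, 2.3, 0.2, -1.1, -2.5, 0, -1.8, 0.8, 2.6, 0.2, 0, 0, 0, 0, -0, 2.9, 0.2, 1.1, 2.5, 0, 1.8, -0.8, 3.1, 0.2, 2.3, 5, 0, 3.6, -1.6, 3.2, 0.2, 3.4, 7.5, 0, 5.4, -2.5, 3.2, 0.2, 2.3, 5, 0, 3.7, -1.7, 3.7, 0.2, 1.1, 2.5, 0, 1.8, -0.8, 4.1, 0.2, 0, 0, 0, 0, -0, 4.4, 0.2
42.7 1.1, 2.5, 0, 1.9, -0.8, 0.2, 0.2, 2.3, 5, 0, 3.7, -1.7, 0.3, 0.2, 3.4, 7.5, 0, 5.6, -2.6, 0.3, 0.2, 2.3, 5, 0, 3.8, -1.7, 0.8, 0.2, 1.1, 2.5, 0, 1.9, -0.9, 1.2, 0.2, 0, 0, 0, 0, -0, 1.5, 0.2, -1.1, -2.5, 0, -1.9, 0.9, 1.7, 0.2, -2.3, -5, 0, -3.9, 1.8, 1.8, 0.2, -3.4, -7.5, 0, -5.8, 2.7, 1.7, 0.2, -2.3, -5, 0, -3.9, 1.8, 2.2, 0.2, -1.1, -2.5, 0, -2, 0.9, 2.6, 0.2, 0, 0, 0, 0, -0, 2.9, 0.2, 1.1, 2.5, 0, 2, -0.9, 3.1, 0.2, 2.3, 5, 0, 4, -1.8, 3.2, 0.2, 3.4, 7.5, 0, 6, -2.7, 3.2, 0.2, 2.3, 5, 0, 4, -1.8,
[... 1111 characters left out ...]
 7.2, -3.3, 3.1, 0.2, 2.3, 5, 0, 4.8, -2.2, 3.7, 0.2, 1.1, 2.5, 0, 2.4, -1.1, 4.1, 0.2, 0, 0, 0, 0, -0, 4.4, 0.2
55.9 1.1, 2.5, 0, 2.4, -1.1, 0.2, 0.2, 2.3, 5, 0, 4.9, -2.2, 0.2, 0.2, 3.4, 7.5, 0, 7.4, -3.3, 0.2, 0.2, 2.3, 5, 0, 4.9, -2.2, 0.7, 0.2, 1.1, 2.5, 0, 2.5, -1.1, 1.2, 0.2, 0, 0, 0, 0, -0, 1.5, 0.2, -1.1, -2.5, 0, -2.5, 1.1, 1.6, 0.2, -2.3, -5, 0, -5, 2.3, 1.7, 0.2, -3.4, -7.5, 0, -7.5, 3.4, 1.6, 0.2, -2.3, -5, 0, -5.1, 2.3, 2.2, 0.2, -1.1, -2.5, 0, -2.5, 1.2, 2.6, 0.2, 0, 0, 0, 0, -0, 2.9, 0.2, 1.1, 2.5, 0, 2.6, -1.2, 3.1, 0.2, 2.3, 5, 0, 5.1, -2.3, 3.2, 0.2, 3.4, 7.5, 0, 7.7, -3.5, 3.1, 0.2, 2.3, 5, 0, 5.2, -2.4, 3.6, 0.2, 1.1, 2.5, 0, 2.6, -1.2, 4.1, 0.2, 0, 0, 0, 0, -0, 4.4, 0.2
```

>>> jog_arm(
  deltas=[1.1,2.5,0,1.7,-0.8,0.2,0.2,2.3,5,0,3.4,-1.5,0.3,0.2,3.4,7.5,0,5.1,-2.3,0.3,0.2,2.3,5,0,3.4,-1.6,0.8,0.2,1.1,2.5,0,1.7,-0.8,1.2,0.2],
)

```text
clock: 4.4
position: [0.5303, -0.071, 0.0791]
ee_rot: [-0.02, 0.841, 0.54, -0.013]
contact_force: [-1.6, 0.8, 1.1]
width: 0.0291
gripper_force: 46.8
```

>>> jog_arm(
  deltas=[-1.1,-2.5,0,-1.7,0.8,0.3,0.2,-2.2,-5,0,-3.4,1.6,0.5,0.2,-3.4,-7.5,0,-5.2,2.4,0.6,0.2,-4.5,-10,0,-7,3.2,0.6,0.2,-3.4,-7.5,0,-5.2,2.4,1.1,0.2,-2.2,-5,0,-3.5,1.6,1.4,0.2,-1.1,-2.5,0,-1.7,0.8,1.7,0.2,0,0,0,0.1,0,1.9,0.2,1.2,2.5,0,1.9,-0.8,2,0.2,2.3,5,0,3.7,-1.7,2,0.2,1.2,2.5,0,2,-0.9,2.5,0.2,0,0,0,0.1,0,2.9,0.2,-1.1,-2.5,0,-1.7,0.8,3.2,0.2],
)

```text
clock: 5.7
position: [0.5287, -0.0705, 0.0821]
ee_rot: [0.001, 0.841, 0.541, 0.0]
contact_force: [-1.0, 0.3, -0.5]
width: 0.0294
gripper_force: 48.1
```

>>> jog_arm(
  deltas=[1.1,2.5,0,1.9,-0.8,0.2,0.2,2.3,5,0,3.7,-1.7,0.3,0.2,3.4,7.5,0,5.6,-2.6,0.3,0.2,2.3,5,0,3.8,-1.7,0.8,0.2,1.1,2.5,0,1.9,-0.9,1.2,0.2,0,0,0,0,0,1.5,0.2,-1.1,-2.5,0,-1.9,0.9,1.7,0.2,-2.3,-5,0,-3.9,1.8,1.8,0.2,-3.4,-7.5,0,-5.8,2.7,1.7,0.2,-2.3,-5,0,-3.9,1.8,2.2,0.2,-1.1,-2.5,0,-2,0.9,2.6,0.2,0,0,0,0,0,2.9,0.2,1.1,2.5,0,2,-0.9,3.1,0.2,2.3,5,0,4,-1.8,3.2,0.2,3.4,7.5,0,6,-2.7,3.2,0.2,2.3,5,0,4,-1.8,3.7,0.2,1.1,2.5,0,2,-0.9,4.1,0.2,0,0,0,0,0,4.4,0.2],
)

```text
clock: 7.5
position: [0.5287, -0.0705, 0.0864]
ee_rot: [0.001, 0.841, 0.541, 0.0]
contact_force: [-0.8, -1.3, -0.8]
width: 0.0294
gripper_force: 49.4
```

```bash
python3 - <<'E'
from h import *
s=imaging.get_image("scene");cv2.imwrite("pics/s3.png",s)
b=cv2.imread("pics/s2.png")
f=lambda x:cv2.resize(x[175:265,195:285],(400,400),interpolation=cv2.INTER_CUBIC)
cv2.imwrite("pics/z3.png",cv2.hconcat([f(b),f(s)]))
E
```

```text
(no output)
```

View pics/z3.png

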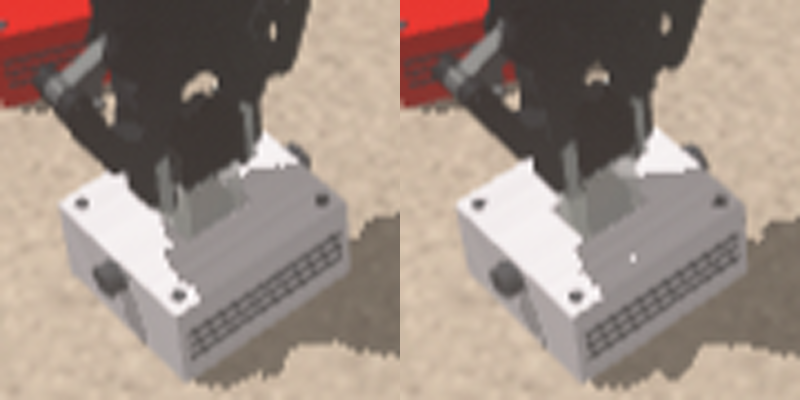

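The block hasn't moved: its corner bolts are at (179,296) before and (576,297)-400 after. The cell has risen, with more clear body visible around (600,200). I'll keep rocking.

>>> jog_arm(
  deltas=[1.1,2.5,0,2.1,-0.9,0.2,0.2,2.3,5,0,4.1,-1.9,0.3,0.2,3.4,7.5,0,6.2,-2.8,0.2,0.2,2.3,5,0,4.2,-1.9,0.8,0.2,1.1,2.5,0,2.1,-1,1.2,0.2,0,0,0,0,0,1.5,0.2,-1.1,-2.5,0,-2.1,1,1.7,0.2,-2.3,-5,0,-4.3,1.9,1.7,0.2,-3.4,-7.5,0,-6.4,2.9,1.7,0.2,-2.3,-5,0,-4.3,2,2.2,0.2,-1.1,-2.5,0,-2.2,1,2.6,0.2,0,0,0,0,0,2.9,0.2,1.1,2.5,0,2.2,-1,3.1,0.2,2.3,5,0,4.4,-2,3.2,0.2,3.4,7.5,0,6.6,-3,3.1,0.2,2.3,5,0,4.4,-2,3.7,0.2,1.1,2.5,0,2.2,-1,4.1,0.2,0,0,0,0,0,4.4,0.2],
)

```text
clock: 9.35
position: [0.5281, -0.0703, 0.0908]
ee_rot: [-0.0, 0.841, 0.541, -0.0]
contact_force: [-1.0, -1.3, -2.1]
width: 0.0295
gripper_force: 49.6
```

>>> jog_arm(
  deltas=[1.1,2.5,0,2.2,-1,0.2,0.2,2.3,5,0,4.5,-2.1,0.3,0.2,3.4,7.5,0,6.8,-3.1,0.2,0.2,2.3,5,0,4.5,-2.1,0.7,0.2,1.1,2.5,0,2.3,-1,1.2,0.2,0,0,0,0,0,1.5,0.2,-1.1,-2.5,0,-2.3,1.1,1.7,0.2,-2.3,-5,0,-4.6,2.1,1.7,0.2,-3.4,-7.5,0,-7,3.2,1.7,0.2,-2.3,-5,0,-4.7,2.1,2.2,0.2,-1.1,-2.5,0,-2.4,1.1,2.6,0.2,0,0,0,0,0,2.9,0.2,1.1,2.5,0,2.4,-1.1,3.1,0.2,2.3,5,0,4.8,-2.2,3.2,0.2,3.4,7.5,0,7.2,-3.3,3.1,0.2,2.3,5,0,4.8,-2.2,3.7,0.2,1.1,2.5,0,2.4,-1.1,4.1,0.2,0,0,0,0,0,4.4,0.2],
)

```text
clock: 11.15
position: [0.5283, -0.0703, 0.0955]
ee_rot: [0.0, 0.841, 0.541, -0.0]
contact_force: [-0.9, 0.8, 0.7]
width: 0.0297
gripper_force: 50.2
```

>>> jog_arm(
  deltas=[1.1,2.5,0,2.4,-1.1,0.2,0.2,2.3,5,0,4.9,-2.2,0.2,0.2,3.4,7.5,0,7.4,-3.3,0.2,0.2,2.3,5,0,4.9,-2.2,0.7,0.2,1.1,2.5,0,2.5,-1.1,1.2,0.2,0,0,0,0,0,1.5,0.2,-1.1,-2.5,0,-2.5,1.1,1.6,0.2,-2.3,-5,0,-5,2.3,1.7,0.2,-3.4,-7.5,0,-7.5,3.4,1.6,0.2,-2.3,-5,0,-5.1,2.3,2.2,0.2,-1.1,-2.5,0,-2.5,1.2,2.6,0.2,0,0,0,0,0,2.9,0.2,0,0,0,0,0,2.9,0.2],
)

```text
clock: 12.45
position: [0.5289, -0.0702, 0.0993]
ee_rot: [-0.001, 0.841, 0.54, -0.001]
contact_force: [-3.5, 2.4, 7.0]
width: 0.0294
gripper_force: 51.1
```

Raised about 21 mm, so it should be free of the cheeks. I'll lift straight, gently at first.

>>> jog_arm(
  deltas=[0,0,0,0,0,1,0.2,0,0,0,0,0,2,0.2,0,0,0,0,0,3,0.2,0,0,0,0,0,4,0.2],
)

```text
clock: 12.85
position: [0.5287, -0.0702, 0.1028]
ee_rot: [0.0, 0.841, 0.541, 0.0]
contact_force: [-1.2, -0.6, -1.2]
width: 0.0293
gripper_force: 50.0
```

>>> jog_arm(
  deltas=[0,0,0,0,0,3,0.2,0,0,0,0,0,6,0.2,0,0,0,0,0,10,0.2,0,0,0,0,0,16,0.2,0,0,0,0,0,26,0.2,0,0,0,0,0,40,0.2,0,0,0,0,0,55,0.2,0,0,0,0,0,65,0.2,0,0,0,0,0,70,0.2,0,0,0,0,0,70,0.2],
)

```text
clock: 13.85
position: [0.5289, -0.0702, 0.1737]
ee_rot: [0.001, 0.841, 0.541, 0.001]
contact_force: [0.2, 0.4, -1.0]
width: 0.0293
gripper_force: 50.1
```

```bash
python3 - <<'E'
from h import *
s=imaging.get_image("scene");cv2.imwrite("pics/s4.png",s)
b=cv2.resize(s[130:270,190:330],(560,560),interpolation=cv2.INTER_CUBIC)
cv2.imwrite("pics/z4.png",b);print(manip.get_state()["contact_force"])
E
```

```text
[-0.57610211 -0.04541743  0.3174427 ]
```

View pics/z4.png

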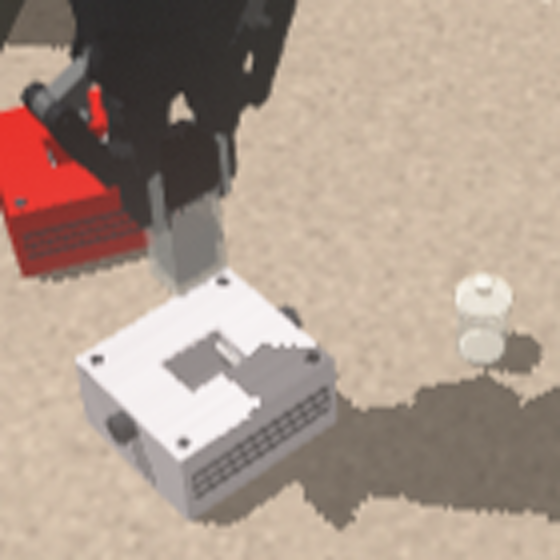

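The cell is out and held upright, with its foot at about (183,290) in the crop. The well is empty at (205,360) and the block still stands. I'll carry it to the pad.

>>> jog_arm(
  deltas=[0,0,0,-5,20,0,0.2,0,0,0,-11,50,0,0.2,0,0,0,-17,80,0,0.2,0,0,0,-23,110,0,0.2,0,0,0,-30,140,0,0.2,0,0,0,-36,170,0,0.2,0,0,0,-43,200,0,0.2,0,0,0,-48,225,0,0.2,0,0,0,-51,243,0,0.2,0,0,0,-53.7,253,0,0.2,0,0,0,-53.7,253,-20,0.2,0,0,0,-53.7,253,-50,0.2,0,0,0,-53.7,253,-75,0.2,0,0,0,-53.7,253,-90,0.2,0,0,0,-53.7,253,-95,0.2,0,0,0,-53.7,253,-95,0.2,0,0,0,-53.7,253,-95,0.2],
)

```text
clock: 15.6
position: [0.4754, 0.1828, 0.0784]
ee_rot: [0.0, 0.841, 0.541, 0.001]
contact_force: [-0.4, 0.4, -0.4]
width: 0.0292
gripper_force: 50.0
```

```bash
python3 - <<'E'
from h import *
s=imaging.get_image("scene");t=imaging.get_image("top")
cv2.imwrite("pics/s5.png",s)
st=manip.get_state();p=st["position"];print(p,st["contact_force"])
a=np.radians(-24.5);u=np.array([np.cos(a),np.sin(a)]);v=np.array([-u[1],u[0]])
foot=np.array([[*(p[:2]+i*.015*u+j*.012*v),p[2]-.0563] for i,j in((1,1),(1,-1),(-1,-1),(-1,1))])
q=proj("scene",foot);print(q.round(1))
S=5;x0,y0=315,195
b=cv2.resize(s[y0:y0+110,x0:x0+110],None,fx=S,fy=S,interpolation=cv2.INTER_CUBIC)
cv2.polylines(b,[((q-[x0,y0])*S).astype(int)],True,(0,0,255),1)
c=proj("scene",[[.475,.183,.007]])[0];cv2.circle(b,tuple(((c-[x0,y0])*S).astype(int)),3,(255,0,0),-1)
cv2.imwrite("pics/z5.png",b)
E
```

```text
[0.47553085 0.18299325 0.0787611 ] [ 0.25885669  0.78686478 -0.9230743 ]
[[364.9 256.9]
 [355.9 249.8]
 [365.8 242. ]
 [374.9 248.9]]
```

View pics/z5.png

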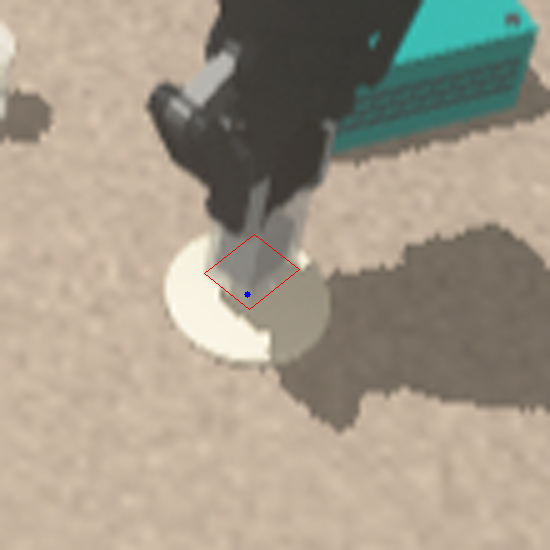

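The pad matches its projection, with its centre at (247,295). The visible foot seems a few crop pixels right of and above the prediction, with its corner at about (255,293) against (249,309), so I'll take a contrast-stretched zoom.

```bash
python3 - <<'E'
import cv2
s=cv2.imread("pics/s5.png")
b=cv2.resize(s[230:275,340:385],None,fx=13,fy=13,interpolation=cv2.INTER_NEAREST)
g=cv2.createCLAHE(4,(3,3)).apply(cv2.cvtColor(b,cv2.COLOR_BGR2GRAY))
cv2.imwrite("pics/z6.png",g)
E
```

```text
(no output)
```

View pics/z6.png

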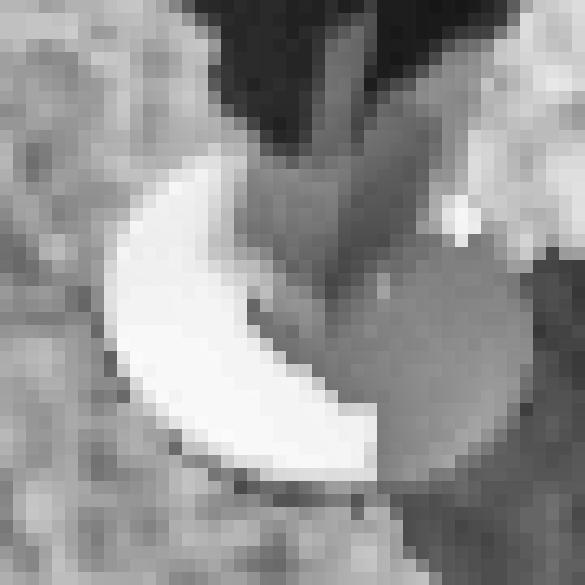

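The zoom shows the cell's front bottom corner at about (333,330), which is full-image (365.7,255.4). That's within about 1.5 px of the predicted (364.9,256.9), so it's centred to about 2 mm. I'll lower it gently.

>>> jog_arm(
  deltas=[0,0,0,0,0,-4,0.2,0,0,0,0,0,-8,0.2,0,0,0,0,0,-11,0.2,0,0,0,0,0,-13,0.2,0,0,0,0,0,-14,0.2,0,0,0,0,0,-14.5,0.2,0,0,0,0,0,-14.5,0.2],
)

```text
clock: 16.4
position: [0.4748, 0.1829, 0.0633]
ee_rot: [0.0, 0.841, 0.541, 0.0]
contact_force: [0.6, 0.4, -0.3]
width: 0.0295
gripper_force: 50.2
```

>>> jog_arm(
  deltas=[0,0,0,0,0,-0.5,0.2,0,0,0,0,0,-0.5,0.2],
)

```text
clock: 16.6
position: [0.4749, 0.1829, 0.0632]
ee_rot: [0.0, 0.841, 0.541, 0.0]
contact_force: [-1.3, -0.6, 4.7]
width: 0.0298
gripper_force: 50.6
```

>>> jog_arm(
  deltas=[0,0,0,0,0,-0.5,0.2,0,0,0,0,0,-0.5,0.2],
)

```text
clock: 16.8
position: [0.4749, 0.183, 0.0632]
ee_rot: [0.0, 0.841, 0.541, 0.0]
contact_force: [-1.2, -0.0, 7.2]
width: 0.0293
gripper_force: 51.2
```

Contact came at the predicted height. I'll ease off, open slowly and retreat straight up.

>>> jog_arm(
  deltas=[0,0,0,0,0,0.4,0.2,0,0,0,0,0,0.4,0.36,0,0,0,0,0,0.4,0.4,0,0,0,0,0,0.4,0.5,0,0,0,0,0,0.4,0.7,0,0,0,0,0,0.4,1,0,0,0,0,0,0.4,1,0,0,0,0,0,0.4,1,0,0,0,0,0,0.4,1,0,0,0,0,0,0.4,1,0,0,0,0,0,10,1,0,0,0,0,0,30,1,0,0,0,0,0,60,1,0,0,0,0,0,100,1,0,0,0,0,0,130,1,0,0,0,0,0,130,1,0,0,0,0,0,130,1],
  grip_force=20,
)

```text
clock: 18.5
position: [0.475, 0.1829, 0.1935]
ee_rot: [0.0, 0.841, 0.541, 0.001]
contact_force: [0.4, -0.9, 0.2]
width: 0.0855
gripper_force: 0.0
```

>>> jog_arm(
  deltas=[0,0,0,-30,30,30,1,0,0,0,-70,70,50,1,0,0,0,-110,110,60,1,0,0,0,-140,140,60,1,0,0,0,-150,150,60,1,0,0,0,-150,150,60,1,0,0,0,-150,150,60,1],
)

```text
clock: 19.2
position: [0.3241, 0.3325, 0.2512]
ee_rot: [0.001, 0.841, 0.541, -0.001]
contact_force: [-0.2, 0.1, -0.9]
width: 0.0856
gripper_force: 0.0
```

```bash
python3 - <<'E'
from h import *
s=imaging.get_image("scene");t=imaging.get_image("top");cv2.imwrite("pics/t7.png",t)
a=cv2.resize(t[170:310,160:350],(570,420),interpolation=cv2.INTER_CUBIC)[:, :400]
b=cv2.resize(s[170:290,200:400],(667,400),interpolation=cv2.INTER_CUBIC)[:,267:]
b2=cv2.resize(s[150:290,195:405],(400,267)); 
print(proj("top",[[.475,.183,.007],[.475,.183,.092]]).round(1).tolist(),proj("scene",[[.475,.183,.007],[.475,.183,.092]]).round(1).tolist())
cv2.imwrite("pics/z7.png",cv2.hconcat([a[:400],b]))
E
```

```text
[[208.2, 236.2], [202.3, 231.2]] [[364.5, 253.8], [369.8, 226.6]]
```

View pics/z7.png

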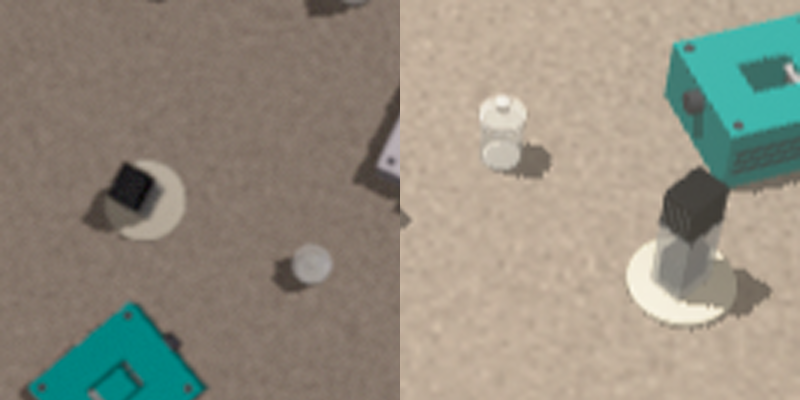

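The cell stands upright on the pad: the cap top is at (698,186) in the scene half, against (699,189) expected for dead centre. The gripper is clear and the bottle hasn't moved.

```bash
python3 -c "
from rig import manip
print(manip.sign_off())"
```

```text
the job is handed in; nothing more can be done
None
```

I rocked the cell free of the holder, set it down upright within about 2 mm of the filter pad's centre, let go, and handed the job in at about 19 s; the block did not visibly move, and the arm never went near the bystanders.

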